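Dry the printing blocks and change the bench supply over to the dryer

TASK

Lay every rinsed printing block flat in the drying tray (on its floor, none stacked or on edge), then slide the loaded tray along its rails fully home under the hood. Only then take the changeover lever from the press side (green) to centre off, pause there for about two seconds, and move it fully over to the dryer side (orange); never have the dryer on while the tray is out, and leave the ink bottles and the ink roller where they are.

Things in the scene. Friction and masses are not known exactly. Their poses are not given: they have to be found in the camera images.
- station: Fixed drying station: white slab 205 x 460 x 8 mm with a low hood at one end. Origin on the bench under the hood's mouth; +y is the way the tray slides in. In front of the mouth (y -250 to 0 mm) lie two aluminium rails, tops 20 mm above the bench, 181 mm apart inside. The slab ends at y -250 mm; the tray's handle overhangs it.
- hood_mouth (a point): Hood of the station: this point is in the middle of its mouth, 40 mm above the bench; axes as the station's. The hood covers the next 210 mm along +y: grey side walls, end wall, see-through amber roof (underside 73, top 87 mm above the bench at its front edge), grey blower box on its far end up to 139 mm high.
- hood_home (a point): Point in the station where tray_mid lies when the tray is fully home against the end wall under the hood: 102.5 mm inside the mouth, 13 mm above the bench. Axes as the station's.
- tray: The loose drying tray (see tray_mid); origin under the centre of its floor.
- tray_mid (a point): Loose aluminium tray, 174 (its x) x 195 mm (its y), about 0.45 kg, on the slab between the rails (3.5 mm play each side), +y end towards the hood, at first wholly outside it. Point: centre of its floor, 5 mm above its underside. Inside 164 x 185 mm, walls 14 mm above the floor. Takes about 3 to 6 N to slide. It has room for six blocks.
- tray_handle (a point): Upright red handle of the tray, 36 (tray x) x 14 mm (tray y), top 63 mm above the bench, 157.5 mm from tray_mid along the tray's -y, on a flat arm whose top is 21 mm above the bench. This point is in the handle, 48 mm above the bench. With the tray home it is still 55 mm outside the hood's mouth. Axes as the tray's.
- switch_box: Fixed grey changeover switch box, 70 (x) x 100 (y) x 45 mm high. Origin under its centre. An orange mark at its -y end is the dryer side, a green mark at its +y end the press side, two white dots at the middle mean off. The lever's pivot axis is the box's x axis, 35 mm above the bench.
- changeover (a joint): Lever angle, rad: 0 is centre off (lever upright), -0.6 is fully to the press side (green, box +y), +0.6 fully to the dryer side (orange, box -y). There is no detent or spring: the lever stays where it is left; about 2 to 3 N at the grip moves it.
- lever_grip (a point): Centre of the lever's red cross grip, a cylinder 26 mm long (along the box's x) and 18 mm in diameter, 65 mm from the pivot axis, on a 10 mm steel stem; with the lever upright it is 100 mm above the bench. The grip may turn between fingers that pinch its two ends.
- ink_green_mid (a point): Bystander: green ink bottle, 40 mm diameter, 105 mm high, standing; point on its axis 50 mm up.
- ink_blue_mid (a point): Bystander: blue ink bottle, 40 mm diameter, 105 mm high, standing; point on its axis 50 mm up.
- brayer_mid (a point): Bystander: ink roller (black, 36 mm diameter, 100 mm long, red handle) lying on a fixed 6 mm glass plate; point in the middle of the tool, 18 mm above the glass.
- block_a_mid (a point): Rinsed printing block (absent in some starts): wood with a green carved face on top, 36 (its x) x 48 (its y) x 22 mm high (its z), 50 g, lying flat on the bench; in the tray it may lie either face up. This point is its centre, 11 mm above its underside.
- block_b_mid (a point): Rinsed printing block (absent in some starts): wood with a brick-red carved face on top, 36 (its x) x 48 (its y) x 22 mm high (its z), 50 g, lying flat on the bench; in the tray it may lie either face up. This point is its centre, 11 mm above its underside.
- block_c_mid (a point): Rinsed printing block (absent in some starts): wood with a blue carved face on top, 36 (its x) x 48 (its y) x 22 mm high (its z), 50 g, lying flat on the bench; in the tray it may lie either face up. This point is its centre, 11 mm above its underside.
- block_d_mid (a point): Rinsed printing block (absent in some starts): wood with a yellow carved face on top, 36 (its x) x 48 (its y) x 22 mm high (its z), 50 g, lying flat on the bench; in the tray it may lie either face up. This point is its centre, 11 mm above its underside.
- block_e_mid (a point): Rinsed printing block (absent in some starts): wood with a grey carved face on top, 36 (its x) x 48 (its y) x 22 mm high (its z), 50 g, lying flat on the bench; in the tray it may lie either face up. This point is its centre, 11 mm above its underside.
There are look-alikes about, which are no part of the job. What is shaped like the part that bears block_a_mid but purple is not meant.

How it is judged:
By the outcome, as a careful person would: the job done as asked, in the order asked, and still so for the second after the job is handed in, with the robot touching nothing.
Of block_a, block_b, block_c, block_d, block_e only 3 to 5 are there at a start; the rules pass over those that are not, and their reading is None.
At some moment in a run one of block_a, block_b, block_c, block_d, block_e may be knocked a few centimetres aside while the robot is not near it.
Once in a run the grip may slacken for a moment while it holds something.
It also fails if it takes over 210 s, if anything falls off the work surface, if the arm or the gripper's body presses on something with over 40 N, if the wrist force passes 120 N, or if a joint passes its speed limit or range.

ROBOT

A 6-joint arm with a two-finger parallel gripper is mounted at the origin on the work surface. World frame = base frame: x ahead of the robot, y to its left, z up, the work surface at z = 0. Lengths are in m, angles in rad, forces in N, time in s.
With the tool pointing down it reaches from about 0.4 to 0.825 m from the base axis. Payload 7 kg.
Tool frame: the origin (TCP) lies midway between the tips of the shut fingers; the grasp point (between the pads) lies 19 mm behind it; z points along the fingers, x is the direction in which the jaws open and shut, and the axes are right-handed (so a half turn about z gives the same grasp; the last joint's range is limited). The gripper opens to 88 mm and grips with 3 to 60 N. Pads are 19 mm wide; open, the fingers measure 130 mm over their backs; the gripper's body (78 mm by 193 mm) begins 47 mm behind the grasp point.
Start: joints at [1.474, 0.359, 0.012, 0, -1.224, -0.288], TCP at [0.253, 0.626, 0.227] pointing down, gripper open.
Joint ranges: [-3.07, 3.07], [-1.43, 2.12], [-1.02, 1.25], [-3.03, 1.67], [-3.05, -0], [-3.03, 3.03]. Speed limits (rad/s): [2.39, 2.39, 3.01, 3.14, 3.14, 3.14].

INTERFACE

Orientations are given as [roll, pitch, yaw] about the fixed x, y, z axes, in that order (R = Rz(yaw) Ry(pitch) Rx(roll)).
In Python, from station import status, eyes, workorder gives the robot as it stands.
- The arm moves only by the shell command python3 -m jog 'ROWS' [OPENING] [FORCE]. ROWS is JSON, a list of rows, each a list of 6 numbers: the shift along the world's x, y, z in mm, then the turn, a rotation vector about the world's x, y, z in rad. A call has 1 to 12 rows; each row shifts and turns the pose as measured when the row begins; what a row does not reach is not made up. A row lasts 1/10 s, in which the tool goes at most 50 mm and 8.59 degrees, less where a joint would pass 70% of its speed; a pose out of reach is approached as far as the arm can. A call with a gripper value outside its range is refused whole. OPENING is the opening, from 0 (shut) to 1 (fully open), set as the call begins (- or left out, the last holds). The fingers move at their own pace and stop on an object; FORCE is the grip in N (left out, the last holds). Time passes only in rows, so rows that do not move let the fingers close. It gives the time, the measured TCP pose, the force and the opening at its end, in the units of the state.
- status.get_state(): the state, without advancing time (a new reading comes with each control period).
- eyes.grab_frame(name): name is "scene" or "top"; returns the picture (400x640x3 uint8, blue, green, red); there is no depth.
- eyes.calibration(name): a dict with "camera_matrix" (3x3 intrinsics, pixels), "k1" (the pictures are not rectified: a ray, as slopes to the right and down, at radius r is drawn at 1 + k1 r^2 times it, then the intrinsics apply), "cam_to_world" (4x4, takes a point from camera to world coordinates). Camera axes: x right, y up, looking along -z (the intrinsics and any distortion apply to the point x, -y, -z); pixel columns grow to the right and rows downward; lengths in m; the calibration is good to about 2 mm. A picture is of the moment at which its call begins. calibration takes no time and is no camera call.
- workorder.job_done(): hands the job in, once; it reports no verdict.
The state is a dict: "t": time; "q": joint angles; "qd": joint speeds; "joint_efforts": joint torques, N m; "eef_pos": TCP position; "ee_rot": TCP orientation; "force": force on the tool from outside, world axes, zero at the start; "moment": the same for the moment, N m; "width": finger opening in m.
Only numpy, scipy, OpenCV 4.12 (cv2) and the standard library are available. Lean on these libraries where they do the work, as an engineer would, in place of code of your own. Each camera call takes 0.05 s, during which the arm holds its last target. There are 200 camera calls.

## Working session

There is one attempt and no reset: what is moved stays moved. The work goes in short steps, Python scripts to look and compute and a shell command to move; the robot and the scene stay as the last step left them, time stands still between calls to the robot, and variables do not carry over. Pictures are saved under pics/ and viewed, about 12 in all and at most 16, crops included, and the job is handed in when it is done.

```bash
ls; mkdir -p pics
cat > h.py <<'E'
import sys; sys.path.insert(0,'.')
import numpy as np, cv2
from station import status, eyes, workorder
def snap(name,fn,crop=None,s=1):
    im=eyes.grab_frame(name); cv2.imwrite('pics/raw_'+fn,im)
    save(im,fn,crop,s); return im
def save(im,fn,crop=None,s=1):
    if crop: x0,y0,x1,y1=crop; im=im[y0:y1,x0:x1]
    cv2.imwrite('pics/'+fn,cv2.resize(im,None,fx=s,fy=s,interpolation=cv2.INTER_CUBIC))
def p2w(name,u,v,z):
    c=eyes.calibration(name);K=np.array(c['camera_matrix']);T=np.array(c['cam_to_world'])
    a=(u-K[0,2])/K[0,0];b=(v-K[1,2])/K[1,1]
    x,y=a,b
    for _ in range(30):
        f=1+c['k1']*(x*x+y*y); x,y=a/f,b/f
    d=T[:3,:3]@np.array([x,-y,-1]);o=T[:3,3]
    return np.round(o+d*(z-o[2])/d[2],4)
def w2p(name,P):
    c=eyes.calibration(name);K=np.array(c['camera_matrix']);T=np.array(c['cam_to_world'])
    q=T[:3,:3].T@(np.array(P)-T[:3,3]); x,y=q[0]/-q[2],-q[1]/-q[2]
    f=1+c['k1']*(x*x+y*y)
    return np.round([K[0,0]*x*f+K[0,2],K[1,1]*y*f+K[1,2]],1)
E
python3 - <<'E'
from h import *
snap('top','t0.png');snap('scene','s0.png')
for n in('top','scene'):
    c=eyes.calibration(n);print(n,np.round(c['cam_to_world'],3).tolist(),c['camera_matrix'],c['k1'])
s=status.get_state();print(s)
E
```

```text
pics
top [[-0.008, 0.99, -0.141, 0.393], [-1.0, -0.006, 0.015, -0.037], [0.014, 0.141, 0.99, 1.355], [0.0, 0.0, 0.0, 1.0]] [[514.73789621   0.         311.41475457]
 [  0.         514.73789621 198.64367657]
 [  0.           0.           1.        ]] -0.006483178876540739
scene [[-0.385, -0.761, 0.523, 1.121], [0.923, -0.312, 0.225, 0.184], [-0.008, 0.569, 0.822, 0.975], [0.0, 0.0, 0.0, 1.0]] [[463.10890499   0.         324.52464388]
 [  0.         463.10890499 201.07224623]
 [  0.           0.           1.        ]] 0.023896018825411383
{'t': 0.1, 'q': array([ 1.47411596e+00,  3.59309046e-01,  1.11770441e-02, -3.45069811e-04,
       -1.22412120e+00, -2.88075448e-01]), 'qd': array([-0.00171326, -0.00056444,  0.00233887,  0.00098419, -0.00017595,
        0.00183587]), 'joint_efforts': array([-4.33325404e-04, -5.84159946e+01,  2.93752742e+01,  7.01545492e+00,
        1.01278396e-02, -5.95388178e-05]), 'eef_pos': array([0.25321335, 0.62523228, 0.22572539]), 'ee_rot': array([-3.14148974e+00, -1.48901417e-03, -1.95566970e+00]), 'force': array([-0.53116171,  0.27704918,  0.47824815]), 'moment': array([-0.05156175, -0.04340125,  0.03129707]), 'width': 0.08775606259967851}
```

View pics/t0.png

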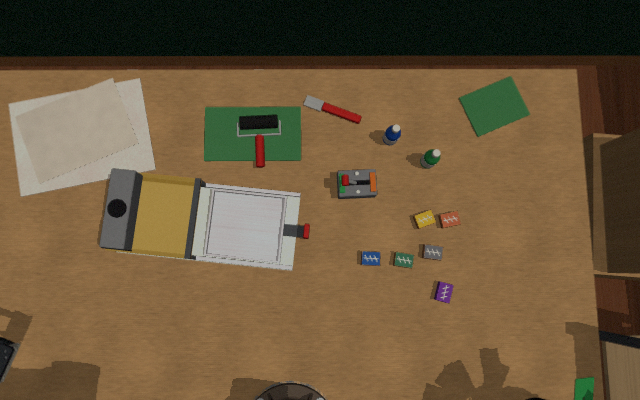

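View pics/s0.png

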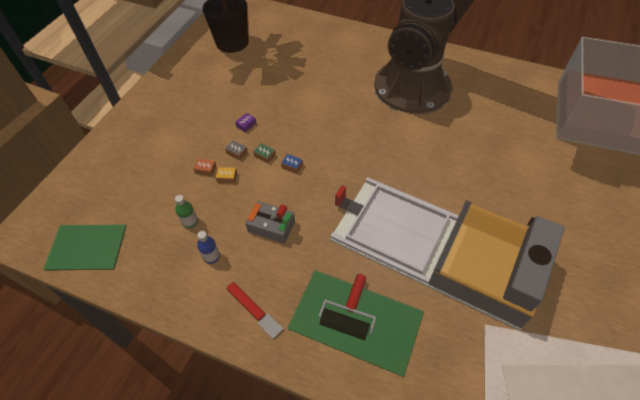

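The top picture shows five wanted blocks: yellow (425,219), red (450,219), blue (371,258), green (404,260), grey (433,252). The purple look-alike is at (444,292). The tray is outside the hood with its handle at (306,231), and the switch is at (357,184) with its lever on the green side (left). Next I'll crop in close.

Run:
```python
from h import *
im=cv2.imread('pics/raw_t0.png')
save(im,'c1.png',(330,150,480,310),5/1.35)
save(im,'c2.png',(95,160,385,280),2.7)
for P in [(0,0,0),(.253,.626,.227),(.4,-.2,.022)]: print(P,w2p('top',P),w2p('scene',P))
for n,u,v in [('y',425,219),('r',450,219),('b',371,258),('g',404,260),('gr',433,252),('p',444,292)]: print(n,p2w('top',u,v,.022))
```

```text
(0, 0, 0) [290.5 431. ] [412.1  85.5]
(0.253, 0.626, 0.227) [ -8.3 341.1] [687.1 154.1]
(0.4, -0.2, 0.022) [367.8 268.9] [298.9 154.1]
y [ 0.5278 -0.3525  0.022 ]
r [ 0.5274 -0.418   0.022 ]
b [ 0.4277 -0.2089  0.022 ]
g [ 0.422 -0.294  0.022]
gr [ 0.442  -0.3699  0.022 ]
p [ 0.3398 -0.394   0.022 ]
```

View pics/c1.png

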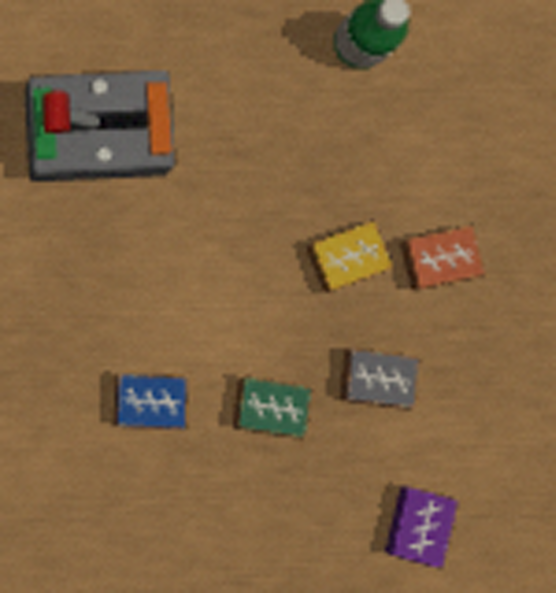

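View pics/c2.png

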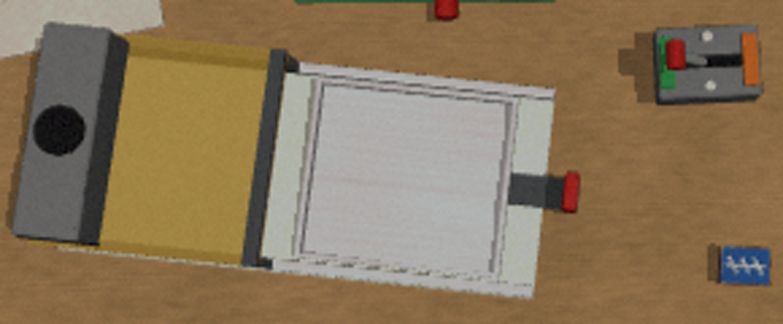

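Run:
```python
from h import *
s=5/1.35
B=dict(blue=[(119,377),(187,376),(186,428),(118,427)],green=[(243,378),(311,386),(305,437),(238,429)],
grey=[(350,350),(418,358),(413,408),(347,401)],yellow=[(312,244),(377,223),(389,265),(327,290)],red=[(406,240),(476,229),(485,273),(413,288)])
for n,c in B.items():
    W=np.array([p2w('top',330+u/s,150+v/s,.022)[:2] for u,v in c])
    d=(W[1]-W[0]+W[2]-W[3])/2
    print(n,W.mean(0).round(4),'long dir deg',np.degrees(np.arctan2(d[1],d[0])).round(1),'len',np.linalg.norm(d).round(3),'wid',np.linalg.norm((W[3]-W[0]+W[2]-W[1])/2).round(3))
t=[(313,79),(518,100),(499,276),(296,256)]
W=np.array([p2w('top',95+u/2.7,160+v/2.7,.027)[:2] for u,v in t]);print('tray rim',W,W.mean(0),np.linalg.norm(np.diff(W,axis=0),axis=1))
print('handle',p2w('top',95+571/2.7,160+191/2.7,.063))
print('slab end corners',p2w('top',95+555/2.7,160+88/2.7,.02),p2w('top',95+533/2.7,160+297/2.7,.02))
d=W[0]-W[1]+W[3]-W[2];print('tray +y deg',np.degrees(np.arctan2(d[1],d[0])))
print('grip',p2w('top',330+57/s,150+112/s,.089))
print('box top corners',[p2w('top',330+u/s,150+v/s,.045) for u,v in[(30,76),(169,72),(175,166),(31,178)]])
```

```text
blue [ 0.4264 -0.2093] long dir deg -90.4 len 0.047 wid 0.035
green [ 0.422  -0.2941] long dir deg -97.2 len 0.047 wid 0.036
grey [ 0.441  -0.3702] long dir deg -96.8 len 0.047 wid 0.035
yellow [ 0.5279 -0.3521] long dir deg -70.6 len 0.048 wid 0.032
red [ 0.526  -0.4183] long dir deg -80.1 len 0.052 wid 0.033
tray rim [[0.6086 0.2053]
 [0.587  0.0076]
 [0.4186 0.0257]
 [0.4388 0.218 ]] [0.51325 0.11415] [0.19887647 0.16936992 0.19335804]
handle [ 0.4959 -0.0428  0.063 ]
slab end corners [ 0.5996 -0.0281  0.02  ] [ 0.3987 -0.0063  0.02  ]
tray +y deg 83.88242151458125
grip [ 0.6196 -0.1407  0.089 ]
box top corners [array([ 0.6531, -0.1259,  0.045 ]), array([ 0.6555, -0.2234,  0.045 ]), array([ 0.5889, -0.2259,  0.045 ]), array([ 0.581 , -0.1255,  0.045 ])]
```

```bash
cat >> h.py <<'E'
HSV=dict(blue=((100,100,40),(125,255,255)),green=((55,60,30),(92,255,255)),yellow=((21,140,110),(32,255,255)),red=((0,120,110),(10,255,255)),grey=((0,0,50),(180,60,140)))
def detect(im,ztop=.022,box=(.36,.58,-.55,-.17),show=True):
    hsv=cv2.cvtColor(im,cv2.COLOR_BGR2HSV); out={}
    for n,(lo,hi) in HSV.items():
        m=cv2.morphologyEx(cv2.inRange(hsv,lo,hi),cv2.MORPH_CLOSE,np.ones((5,5),np.uint8))
        for c in cv2.findContours(m,cv2.RETR_EXTERNAL,cv2.CHAIN_APPROX_NONE)[0]:
            a=cv2.contourArea(c)
            if not 60<a<500: continue
            W=np.array([p2w('top',p[0][0],p[0][1],ztop)[:2] for p in c],np.float32)*1000
            (x,y),(w,h),ang=cv2.minAreaRect(W)
            if not(box[0]<x/1000<box[1] and box[2]<y/1000<box[3]): continue
            if w<h: ang+=90
            ang=(ang+180)%180
            print(n,'xy mm',round(x,1),round(y,1),'size',round(w),round(h),'long deg',round(ang-180 if ang>0 else ang,1),'area',a); out[n]=(x,y,ang)
    return out
E
python3 -m jog '[[30,-40,0,0,0,-0.14],[30,-40,0,0,0,-0.14],[30,-40,0,0,0,-0.14],[30,-40,0,0,0,-0.14],[30,-40,0,0,0,-0.14],[30,-40,0,0,0,-0.14],[0,-48,0,0,0,-0.14],[0,-48,0,0,0,-0.14],[0,-48,0,0,0,-0.07],[0,-48,0,0,0,0],[0,-48,0,0,0,0],[0,-48,0,0,0,0]]' 0.68 20
python3 -c "
from h import *
detect(cv2.imread('pics/raw_t0.png'))"
```

```text
t: 1.3
eef_pos: [0.4302, 0.0853, 0.2187]
ee_rot: [-3.136, -0.009, 3.094]
force: [1.9, -0.6, -0.1]
width: 0.0596
blue xy mm 427.8 -207.6 size 44 31 long deg -90.4 area 199.5
green xy mm 423.2 -293.5 size 44 32 long deg -99.9 area 183.0
yellow xy mm 529.1 -351.7 size 35 47 long deg -70.1 area 198.5
red xy mm 527.5 -417.7 size 35 45 long deg -78.7 area 197.5
grey xy mm 442.9 -369.9 size 46 33 long deg -97.9 area 198.5
```

```bash
python3 -m jog '[[0,-46,0,0,0,0.04],[0,-46,0,0,0,0],[0,-46,0,0,0,0],[0,-46,-15,0,0,0],[0,-46,-15,0,0,0],[0,-46,-15,0,0,0],[0,-15,-45,0,0,0],[0,0,-30,0,0,0],[0,0,0,0,0,0],[0,0,0,0,0,0]]' 0.68 20
python3 -c "
from h import *
print(status.get_state()['eef_pos'],status.get_state()['ee_rot'])
detect(eyes.grab_frame('top'))"
```

```text
t: 2.3
eef_pos: [0.4253, -0.2232, 0.0968]
ee_rot: [-3.137, -0.004, 3.13]
force: [-0.4, 0.3, 1.2]
width: 0.0594
[ 0.42525627 -0.22320683  0.09675625] [-3.13722992 -0.00413545  3.12951475]
yellow xy mm 529.5 -352.4 size 35 46 long deg -72.0 area 120.0
red xy mm 527.2 -417.4 size 34 46 long deg -78.4 area 196.5
```

```bash
python3 -m jog '[[1,14,-30,0,0,0],[0,0,-30,0,0,0],[0,0,-20,0,0,0],[0,0,-8,0,0,0],[0,0,0,0,0,0]]' 0.68 20
```

```text
t: 2.85
eef_pos: [0.4353, -0.2063, 0.016]
ee_rot: [-3.135, 0.014, 3.137]
force: [-0.8, -0.2, 0.0]
width: 0.0598
```

```bash
python3 -m jog '[[-8,-2,-8,0,-0.014,0],[0,0,0,0,0,0]]'; python3 -c "
from h import *
s=status.get_state();print(s['eef_pos'],s['ee_rot'])"
```

```text
t: 3.05
eef_pos: [0.4299, -0.2079, 0.0108]
ee_rot: [-3.135, 0.033, 3.139]
force: [-0.6, 0.2, 0.6]
width: 0.0593
[ 0.42986427 -0.20789779  0.01075839] [-3.13498179  0.03254248  3.13944719]
```

```bash
python3 -m jog '[[-2,0,-5,0,0.033,0],[0,0,0,0,0,0]]'; python3 -m jog '[[-1,0,-3,0,0,0],[0,0,0,0,0,0],[0,0,0,0,0,0],[0,0,0,0,0,0],[0,0,0,0,0,0],[0,0,0,0,0,0]]' 0 25
```

```text
t: 3.25
eef_pos: [0.4304, -0.208, 0.0084]
ee_rot: [-3.134, 0.001, 3.141]
force: [-0.9, -0.8, -0.4]
width: 0.0594
t: 3.85
eef_pos: [0.4311, -0.208, 0.0061]
ee_rot: [-3.134, 0.003, 3.141]
force: [0.1, -0.2, -0.5]
width: 0.0358
```

```bash
python3 -m jog '[[0,0,45,0,0,0],[0,0,45,0,0,0],[7,48,5,0,0,-0.1],[7,48,0,0,0,0],[7,48,0,0,0,0],[7,48,0,0,0,0],[7,48,0,0,0,0],[7,48,0,0,0,0],[7,45,0,0,0,0],[0,25,0,0,0,0],[0,0,0,0,0,0]]'
```

```text
t: 4.95
eef_pos: [0.4784, 0.163, 0.1054]
ee_rot: [-3.14, 0.004, 3.032]
force: [0.6, 0.5, 0.0]
width: 0.036
```

```bash
python3 -c "
from h import *
im=eyes.grab_frame('top')
detect(im)
s=status.get_state();print(s['eef_pos'],s['ee_rot'],s['width'])"
```

```text
green xy mm 423.0 -293.4 size 44 32 long deg -99.9 area 184.0
yellow xy mm 529.1 -351.7 size 35 47 long deg -70.1 area 198.5
red xy mm 527.5 -417.7 size 34 46 long deg -78.4 area 198.5
grey xy mm 442.5 -369.7 size 45 33 long deg -97.9 area 191.0
[0.47810246 0.16183755 0.10529626] [-3.13931028  0.00314314  3.03128261] 0.03589654179309447
```

```bash
python3 -m jog '[[6,13,-30,0,0,0],[0,0,-25,0,0,0],[0,0,-12,0,0,0],[0,0,0,0,0,0],[0,0,0,0,0,0]]'
```

```text
t: 5.5
eef_pos: [0.4837, 0.172, 0.037]
ee_rot: [-3.139, 0.003, 3.029]
force: [0.7, 0.3, -1.3]
width: 0.0358
```

```bash
python3 -m jog '[[1,4,-8,0,0,0],[0,0,-6,0,0,0],[0,0,-3,0,0,0],[0,0,0,0,0,0]]'
```

```text
t: 5.9
eef_pos: [0.4859, 0.1761, 0.0208]
ee_rot: [3.141, 0.006, 3.028]
force: [-0.6, 0.1, -0.6]
width: 0.0354
```

```bash
python3 -m jog '[[0,0,-1,0,0,0],[0,0,0,0,0,0],[0,0,0,0,0,0],[0,0,20,0,0,0],[0,0,40,0,0,0],[0,0,35,0,0,0],[-6,-45,0,0,0,-0.035],[-6,-48,0,0,0,0],[-6,-48,0,0,0,0],[-6,-48,0,0,0,0],[-6,-48,0,0,0,0],[-6,-48,0,0,0,0]]' 0.5
python3 -m jog '[[-6,-48,0,0,0,0],[-6,-48,0,0,0,0],[-6,-48,0,0,0,0],[-6,-25,-10,0,0,0],[0,0,-30,0,0,0],[0,0,0,0,0,0],[0,0,0,0,0,0]]' 0.68
```

```text
t: 7.1
eef_pos: [0.4507, -0.112, 0.1223]
ee_rot: [3.138, 0.015, 3.004]
force: [1.7, -0.3, -0.3]
width: 0.0435
t: 7.8
eef_pos: [0.4243, -0.2934, 0.0849]
ee_rot: [3.139, 0.022, 2.998]
force: [-0.4, 0.4, 0.6]
width: 0.0595
```

```bash
python3 -m jog '[[-2,0,-30,0,0.02,0],[0,0,-25,0,0,0],[0,0,-15,0,0,0],[0,0,-6,0,0,0],[0,0,0,0,0,0],[0,0,0,0,0,0]]'
```

```text
t: 8.4
eef_pos: [0.4292, -0.2916, 0.0151]
ee_rot: [-3.139, 0.012, 3.007]
force: [0.1, 0.0, 0.5]
width: 0.0594
```

```bash
python3 -m jog '[[-5,-2,-7,0,0.012,-0.014],[0,0,-4,0,0,0],[0,0,0,0,0,0]]';python3 -m jog '[[0,0,0,0,0,0],[0,0,0,0,0,0],[0,0,0,0,0,0],[0,0,0,0,0,0],[0,0,0,0,0,0]]' 0 25
```

```text
t: 8.7
eef_pos: [0.4256, -0.2938, 0.0058]
ee_rot: [-3.136, 0.004, 2.992]
force: [0.1, 0.7, -0.1]
width: 0.0594
t: 9.2
eef_pos: [0.4256, -0.2941, 0.0062]
ee_rot: [-3.136, 0.004, 2.992]
force: [-0.2, 0.4, -0.1]
width: 0.0359
```

```bash
python3 -m jog '[[0,0,45,0,0,0],[0,0,45,0,0,0],[13,47,5,0,0,0.043],[13,47,0,0,0,0],[13,47,0,0,0,0],[13,47,0,0,0,0],[13,47,0,0,0,0],[13,47,0,0,0,0],[13,47,0,0,0,0],[13,47,0,0,0,0],[13,47,0,0,0,0],[6,22,0,0,0,0]]'
python3 -m jog '[[0,0,0,0,0,0],[0,0,0,0,0,0]]'
python3 -c "
from h import *
im=eyes.grab_frame('top')
detect(im); detect(im,.035,(.38,.6,0,.22))"
```

```text
t: 10.4
eef_pos: [0.5479, 0.1626, 0.1059]
ee_rot: [-3.14, 0.007, 3.028]
force: [0.7, -0.8, -0.8]
width: 0.036
t: 10.6
eef_pos: [0.5481, 0.1661, 0.1052]
ee_rot: [-3.139, 0.006, 3.033]
force: [-0.6, -1.0, -0.5]
width: 0.0358
yellow xy mm 529.4 -352.0 size 35 48 long deg -71.9 area 197.5
red xy mm 527.4 -417.7 size 34 46 long deg -78.3 area 196.0
grey xy mm 442.4 -370.0 size 45 33 long deg -97.9 area 194.0
blue xy mm 486.4 176.8 size 44 31 long deg -98.4 area 67.5
grey xy mm 472.2 181.3 size 41 84 long deg -59.1 area 177.0
```

```bash
python3 -m jog '[[6,2,-35,0,0,0],[0,0,-30,0,0,0],[0,0,-12,0,0,0],[0,0,-5,0,0,0],[0,0,0,0,0,0],[0,0,0,0,0,0]]'
```

```text
t: 11.25
eef_pos: [0.555, 0.1628, 0.0244]
ee_rot: [-3.142, 0.01, 3.027]
force: [0.0, 0.2, 0.0]
width: 0.0355
```

```bash
python3 -m jog '[[0,5,-4,0,0,0],[0,0,-2,0,0,0],[0,0,0,0,0,0]]'
python3 -m jog '[[0,0,0,0,0,0],[0,0,0,0,0,0],[0,0,0,0,0,0],[0,0,20,0,0,0],[0,0,40,0,0,0],[0,0,35,0,0,0],[-10,-48,0,0,0,-0.015],[-10,-48,0,0,0,0],[-10,-48,0,0,0,0],[-10,-48,0,0,0,0],[-10,-48,0,0,0,0],[-10,-48,0,0,0,0]]' 0.5
python3 -m jog '[[-10,-48,0,0,0,0],[-10,-48,0,0,0,0],[-10,-48,0,0,0,0],[-10,-48,0,0,0,0],[-10,-48,-10,0,0,0],[0,0,-20,0,0,0],[0,0,0,0,0,0],[0,0,0,0,0,0]]' 0.68
```

```text
t: 11.55
eef_pos: [0.5565, 0.1691, 0.0207]
ee_rot: [3.139, 0.013, 3.027]
force: [0.0, -0.3, 0.2]
width: 0.036
t: 12.75
eef_pos: [0.4962, -0.1209, 0.1218]
ee_rot: [3.138, 0.02, 3.023]
force: [1.5, -0.4, 0.4]
width: 0.0441
t: 13.55
eef_pos: [0.4419, -0.3714, 0.0939]
ee_rot: [3.139, 0.025, 3.017]
force: [0.7, -0.4, 0.8]
width: 0.0595
```

```bash
python3 -m jog '[[-2,0,-35,0,0.02,0],[-1,0,-30,0,0,0],[-1,0,-15,0,0.01,0],[0,0,-5,0,0,0],[0,0,0,0,0,0],[0,0,0,0,0,0]]'
```

```text
t: 14.15
eef_pos: [0.444, -0.3691, 0.0136]
ee_rot: [-3.137, 0.002, 3.025]
force: [0.5, -0.7, -0.0]
width: 0.0598
```

```bash
python3 -m jog '[[-2,-1,-6,0,0,-0.012],[0,0,-4,0,0,0],[0,0,0,0,0,0]]';python3 -m jog '[[0,0,0,0,0,0],[0,0,0,0,0,0],[0,0,0,0,0,0],[0,0,0,0,0,0],[0,0,0,0,0,0]]' 0 25
python3 -m jog '[[0,0,45,0,0,0],[0,0,45,0,0,0],[11,47,5,0,0,0.02],[11,47,0,0,0,0],[11,47,0,0,0,0],[11,47,0,0,0,0],[11,47,0,0,0,0],[11,47,0,0,0,0],[11,47,0,0,0,0],[11,47,0,0,0,0],[11,47,0,0,0,0],[10,40,0,0,0,0]]'
python3 -m jog '[[0,10,0,0,0,0],[0,0,0,0,0,0],[0,0,0,0,0,0]]'
python3 -c "
from h import *
im=eyes.grab_frame('top')
detect(im); detect(im,.035,(.38,.6,0,.22))"
```

```text
t: 14.45
eef_pos: [0.4437, -0.3708, 0.0057]
ee_rot: [-3.135, 0.007, 3.013]
force: [-0.5, 0.7, -1.0]
width: 0.0597
t: 14.95
eef_pos: [0.4437, -0.3711, 0.0063]
ee_rot: [-3.135, 0.008, 3.012]
force: [0.7, -0.5, 0.0]
width: 0.036
t: 16.15
eef_pos: [0.5519, 0.1046, 0.1057]
ee_rot: [-3.138, 0.01, 3.024]
force: [0.5, -0.3, -0.1]
width: 0.0355
t: 16.45
eef_pos: [0.5526, 0.1202, 0.1052]
ee_rot: [-3.138, 0.01, 3.03]
force: [-0.4, -0.8, -1.0]
width: 0.0358
yellow xy mm 529.1 -351.7 size 35 47 long deg -70.1 area 199.5
red xy mm 527.7 -417.7 size 34 46 long deg -77.4 area 196.0
```

```bash
python3 -m jog '[[-4,-8,-35,0,0,0],[0,0,-30,0,0,0],[0,0,-12,0,0,0],[0,0,-5,0,0,0],[0,0,0,0,0,0],[0,0,0,0,0,0]]'
```

```text
t: 17.1
eef_pos: [0.5485, 0.1048, 0.0231]
ee_rot: [-3.139, 0.013, 3.022]
force: [1.5, -0.2, 0.1]
width: 0.036
```

```bash
python3 -m jog '[[0,6,-3,0,0,0],[0,0,-1,0,0,0],[0,0,0,0,0,0]]'
python3 -m jog '[[0,0,0,0,0,0],[0,0,0,0,0,0],[0,0,0,0,0,0],[0,0,20,0,0,0],[0,0,40,0,0,0],[0,0,35,0,0,0],[-2,-48,0,0,0,0.1],[-2,-48,0,0,0,0.1],[-2,-48,0,0,0,0.1],[-2,-48,0,0,0,0.1],[-2,-48,0,0,0,0.05],[-2,-48,0,0,0,0]]' 0.5
python3 -m jog '[[-2,-48,0,0,0,0],[-2,-48,0,0,0,0],[-2,-48,0,0,0,0],[-2,-18,-10,0,0,0],[0,0,-20,0,0,0],[0,0,0,0,0,0],[0,0,0,0,0,0]]' 0.68
```

```text
t: 17.4
eef_pos: [0.55, 0.1117, 0.021]
ee_rot: [3.142, 0.016, 3.021]
force: [-0.7, -0.6, -0.7]
width: 0.036
t: 18.6
eef_pos: [0.5388, -0.1794, 0.1229]
ee_rot: [-3.139, 0.024, -2.78]
force: [2.0, -0.5, 0.1]
width: 0.0438
t: 19.3
eef_pos: [0.528, -0.3556, 0.0929]
ee_rot: [-3.137, 0.025, -2.787]
force: [-0.0, 0.3, -0.5]
width: 0.0593
```

```bash
python3 -m jog '[[-2,3,-35,0,0.02,-0.02],[-1,0,-30,0,0,0],[-1,0,-15,0,0.01,0],[0,0,-5,0,0,0],[0,0,0,0,0,0],[0,0,0,0,0,0]]'
```

```text
t: 19.9
eef_pos: [0.5292, -0.3512, 0.013]
ee_rot: [-3.141, 0.002, -2.802]
force: [0.8, 0.5, 0.4]
width: 0.0593
```

```bash
python3 -m jog '[[-1,0,-6,0,0,0],[0,0,-3,0,0,0],[0,0,0,0,0,0]]';python3 -m jog '[[0,0,0,0,0,0],[0,0,0,0,0,0],[0,0,0,0,0,0],[0,0,0,0,0,0],[0,0,0,0,0,0]]' 0 25
python3 -m jog '[[0,0,45,0,0,0],[0,0,45,0,0,0],[-5,47,5,0,0,-0.1],[-5,47,0,0,0,-0.1],[-5,47,0,0,0,-0.1],[-5,47,0,0,0,-0.1],[-5,47,0,0,0,-0.05],[-5,47,0,0,0,0],[-5,47,0,0,0,0],[-5,47,0,0,0,0],[-5,47,0,0,0,0],[-5,30,0,0,0,0]]'
python3 -m jog '[[0,10,0,0,0,0],[0,0,0,0,0,0],[0,0,0,0,0,0]]'
python3 -c "
from h import *
im=eyes.grab_frame('top')
detect(im); detect(im,.035,(.38,.6,0,.22))"
```

```text
t: 20.2
eef_pos: [0.53, -0.3517, 0.0064]
ee_rot: [-3.138, 0.006, -2.801]
force: [0.4, 0.6, -0.2]
width: 0.0595
t: 20.7
eef_pos: [0.5301, -0.3521, 0.0071]
ee_rot: [-3.137, 0.007, -2.801]
force: [-0.4, -0.0, -0.4]
width: 0.0355
t: 21.9
eef_pos: [0.4761, 0.1133, 0.1057]
ee_rot: [3.14, 0.011, 3.005]
force: [0.9, -0.0, 0.1]
width: 0.036
t: 22.2
eef_pos: [0.4755, 0.1273, 0.106]
ee_rot: [3.14, 0.012, 3.012]
force: [1.1, -0.7, -0.0]
width: 0.0356
red xy mm 528.0 -417.7 size 34 46 long deg -76.7 area 197.5
```

```bash
python3 -m jog '[[2,-6,-35,0,0,0.02],[0,0,-30,0,0,0],[0,0,-12,0,0,0],[0,0,-5,0,0,0],[0,0,0,0,0,0],[0,0,0,0,0,0]]'
```

```text
t: 22.85
eef_pos: [0.4796, 0.1149, 0.0229]
ee_rot: [3.138, 0.014, 3.023]
force: [-0.0, 0.0, -0.3]
width: 0.0361
```

```bash
python3 -m jog '[[0,4,-3,0,0,0],[0,0,-1,0,0,0],[0,0,0,0,0,0]]'
python3 -m jog '[[0,0,0,0,0,0],[0,0,0,0,0,0],[0,0,0,0,0,0],[0,0,20,0,0,0],[0,0,40,0,0,0],[0,0,35,0,0,0],[4,-48,0,0,0,0.1],[4,-48,0,0,0,0.1],[4,-48,0,0,0,0.1],[4,-48,0,0,0,0.0],[4,-48,0,0,0,0.0],[4,-48,0,0,0,0]]' 0.5
python3 -m jog '[[5,-48,0,0,0,0],[5,-48,0,0,0,0],[5,-48,0,0,0,0],[5,-48,0,0,0,0],[5,-45,-10,0,0,0],[0,0,-20,0,0,0],[0,0,0,0,0,0],[0,0,0,0,0,0]]' 0.68
```

```text
t: 23.15
eef_pos: [0.4809, 0.1196, 0.0207]
ee_rot: [3.136, 0.017, 3.023]
force: [0.1, 0.1, -0.1]
width: 0.0354
t: 24.35
eef_pos: [0.5067, -0.1715, 0.1229]
ee_rot: [3.137, 0.027, -2.934]
force: [1.8, 0.1, 1.0]
width: 0.0439
t: 25.15
eef_pos: [0.5298, -0.4249, 0.0914]
ee_rot: [3.138, 0.027, -2.94]
force: [0.9, -1.4, 0.3]
width: 0.0594
```

```bash
python3 -m jog '[[-5,6,-35,0,0.02,-0.01],[-1,0,-30,0,0,0],[-1,0,-13,0,0.01,0],[0,0,-4,0,0,0],[0,0,0,0,0,0],[0,0,0,0,0,0]]'
python3 -c "
from h import *
im=eyes.grab_frame('top');save(im,'c3.png',(180,160,480,310),2.6)
detect(im,.035,(.38,.6,0,.22))"
```

```text
t: 25.75
eef_pos: [0.5277, -0.4164, 0.0157]
ee_rot: [3.139, 0.003, -2.943]
force: [-0.4, -0.7, -0.5]
width: 0.059
blue xy mm 476.9 188.4 size 45 33 long deg -96.0 area 201.0
green xy mm 556.8 170.4 size 45 32 long deg -96.2 area 188.0
yellow xy mm 480.3 122.8 size 43 30 long deg -103.3 area 151.0
grey xy mm 548.2 115.1 size 57 37 long deg -97.5 area 257.0
grey xy mm 587.2 20.2 size 92 31 long deg -96.2 area 89.5
```

View pics/c3.png

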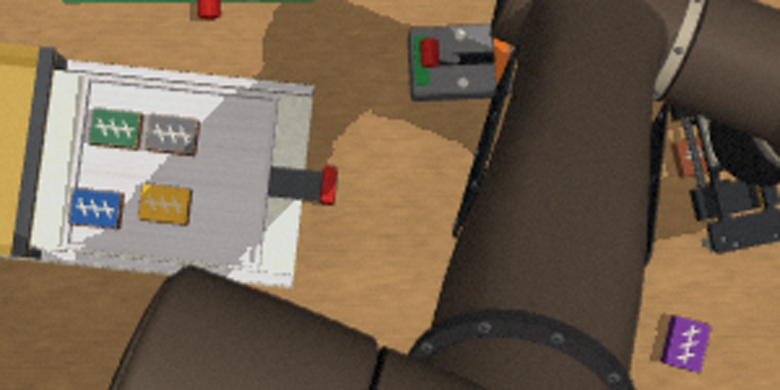

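The four placed blocks lie in the tray. Blue, at about (96,208) in the crop, now sits against the hood-side wall after being nudged, so I'll recheck it once red is picked.

```bash
python3 -m jog '[[-1,-2,-7,0,0,0],[0,0,-4,0,0,0],[0,0,0,0,0,0]]';python3 -m jog '[[0,0,0,0,0,0],[0,0,0,0,0,0],[0,0,0,0,0,0],[0,0,0,0,0,0],[0,0,0,0,0,0]]' 0 25
python3 -m jog '[[0,0,45,0,0,0],[0,0,45,0,0,0],[1,47,5,0,0,-0.1],[1,47,0,0,0,-0.1],[1,47,0,0,0,-0.1],[1,47,0,0,0,0],[1,47,0,0,0,0],[1,47,0,0,0,0],[1,47,0,0,0,0],[1,47,0,0,0,0],[1,47,0,0,0,0],[1,30,0,0,0,0]]'
python3 -m jog '[[0,0,0,0,0,0],[0,0,0,0,0,0],[0,0,0,0,0,0]]'
```

```text
t: 26.1
eef_pos: [0.5281, -0.4194, 0.0068]
ee_rot: [-3.142, 0.007, -2.943]
force: [-0.3, 0.7, -0.1]
width: 0.0597
t: 26.6
eef_pos: [0.5279, -0.4197, 0.0069]
ee_rot: [3.142, 0.007, -2.944]
force: [-0.3, 0.6, -0.1]
width: 0.0356
t: 27.8
eef_pos: [0.5351, 0.0461, 0.1056]
ee_rot: [3.137, 0.012, 3.02]
force: [1.7, 0.1, 0.2]
width: 0.0359
t: 28.1
eef_pos: [0.5352, 0.0501, 0.1061]
ee_rot: [3.136, 0.013, 3.026]
force: [-0.1, -0.1, -0.8]
width: 0.0354
```

```bash
python3 -m jog '[[7,4,-35,0,0,0],[0,0,-30,0,0,0],[0,0,-12,0,0,0],[0,0,-5,0,0,0],[0,0,0,0,0,0],[0,0,0,0,0,0]]'
```

```text
t: 28.7
eef_pos: [0.5436, 0.0482, 0.0232]
ee_rot: [3.135, 0.016, 3.018]
force: [-0.4, 0.0, -0.6]
width: 0.0358
```

```bash
python3 -m jog '[[0,5,-3,0,0,0],[0,0,-1,0,0,0],[0,0,0,0,0,0]]'
python3 -m jog '[[0,0,0,0,0,0],[0,0,0,0,0,0],[0,0,0,0,0,0],[0,0,20,0,0,0],[0,0,40,0,0,0],[0,0,45,0,0,0],[-4,-45,5,0,0,0],[-4,-45,0,0,0,0],[-4,-45,0,0,0,0],[-4,-20,0,0,0,0.0],[0,0,0,0,0,0],[0,0,0,0,0,0]]' 0.5
python3 -c "
from h import *
im=snap('top','c4.png',(180,160,480,310),2.6)
detect(im,.035,(.38,.6,0,.22));detect(im)"
```

```text
t: 29.0
eef_pos: [0.545, 0.0537, 0.0211]
ee_rot: [3.133, 0.019, 3.017]
force: [-0.8, -0.3, -0.2]
width: 0.0359
t: 30.2
eef_pos: [0.529, -0.1053, 0.1383]
ee_rot: [3.133, 0.025, 3.022]
force: [-0.3, -0.1, 0.6]
width: 0.0436
grey xy mm 465.2 23.8 size 106 127 long deg -5.1 area 177.0
```

View pics/c4.png

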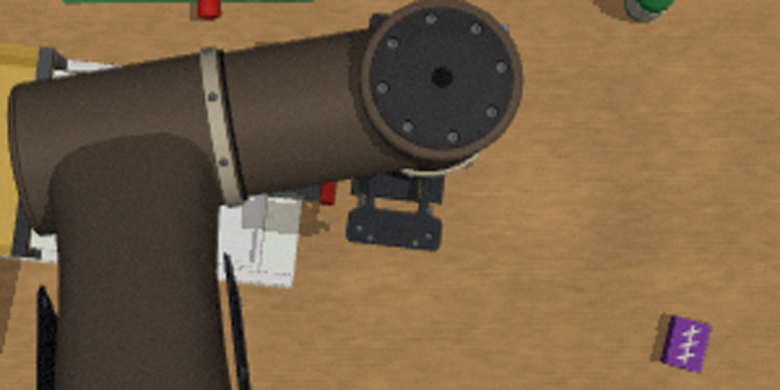

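The arm hides the tray, so I'll move aside to look.

```bash
python3 -m jog '[[0,-45,0,0,0,0],[0,-45,0,0,0,0],[0,-45,0,0,0,0],[0,-45,0,0,0,0],[0,-45,0,0,0,0],[0,-45,0,0,0,0],[0,0,0,0,0,0]]' 0
python3 -c "
from h import *
im=snap('top','t5.png')
sc=snap('scene','s5.png')
a=cv2.resize(im[165:280,185:320],None,fx=3.5,fy=3.5,interpolation=2);b=cv2.resize(sc[165:280,320:455],None,fx=3.5,fy=3.5,interpolation=2)
cv2.imwrite('pics/c5.png',cv2.resize(np.hstack([a,b]),(800,341)))
detect(im,.035,(.38,.6,0,.22))"
```

```text
t: 30.95
eef_pos: [0.5338, -0.376, 0.1378]
ee_rot: [3.133, 0.026, 3.04]
force: [-0.6, -0.0, -0.2]
width: 0.0007
blue xy mm 477.0 188.1 size 44 32 long deg -96.0 area 195.5
green xy mm 556.8 170.4 size 45 32 long deg -96.2 area 188.0
yellow xy mm 480.9 123.7 size 36 30 long deg -100.0 area 114.0
red xy mm 544.9 55.7 size 46 33 long deg -97.5 area 203.5
grey xy mm 467.4 192.3 size 44 77 long deg -66.6 area 120.0
grey xy mm 548.6 115.2 size 95 40 long deg -94.0 area 301.5
grey xy mm 594.6 85.3 size 223 31 long deg -96.4 area 273.5
```

View pics/c5.png

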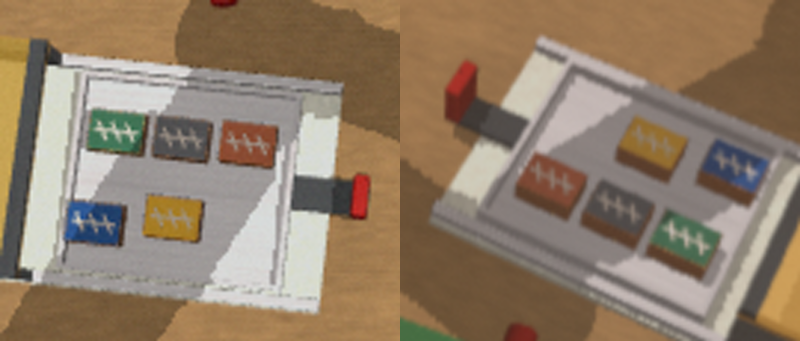

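```bash
python3 -c "
from h import *
T=cv2.imread('pics/raw_t5.png');S=cv2.imread('pics/raw_s5.png')
def cen(im,n,r):
    x0,y0,x1,y1=r
    m=cv2.inRange(cv2.cvtColor(im,cv2.COLOR_BGR2HSV),HSV[n][0],HSV[n][1]);k=np.zeros_like(m);k[y0:y1,x0:x1]=m[y0:y1,x0:x1]
    k=cv2.morphologyEx(k,cv2.MORPH_CLOSE,np.ones((5,5)));c=max(cv2.findContours(k,0,1)[0],key=cv2.contourArea)
    return np.array(cv2.minAreaRect(c)[0]),np.round(cv2.minAreaRect(c)[1],1),[w.tolist() for w in cv2.boxPoints(cv2.minAreaRect(c)).round(1)]
for n in('blue','green','red'):
    a,sa,_=cen(T,n,(185,165,290,280));b,sb,bx=cen(S,n,(350,190,455,280))
    print(n,a.round(1),sa,b.round(1),sb,[ (z,np.round(w2p('scene',p2w('top',*a,z))-b,1).tolist()) for z in(.03,.035,.04,.045)])
a=cv2.resize(T[205:262,195:260],None,fx=6,fy=6,interpolation=2);b=cv2.resize(S[195:252,395:460],None,fx=6,fy=6,interpolation=2)
cv2.imwrite('pics/c6.png',np.hstack([a,b]))"
```

```text
blue [216.1 239.6] [17.4 12.7] [432.8 220.6] [17.5  9.8] [(0.03, [0.2, 1.0]), (0.035, [0.3, -0.3]), (0.04, [0.4, -1.7]), (0.045, [0.4, -3.0])]
green [223.5 208.6] [17.3 12.3] [415.9 244.5] [19.4 11. ] [(0.03, [0.5, 1.7]), (0.035, [0.6, 0.4]), (0.04, [0.7, -1.0]), (0.045, [0.8, -2.5])]
red [268.1 212.9] [17.7 12.9] [370.8 225.3] [19.1 11.8] [(0.03, [0.4, 0.7]), (0.035, [0.4, -0.6]), (0.04, [0.6, -1.9]), (0.045, [0.6, -3.3])]
```

View pics/c6.png

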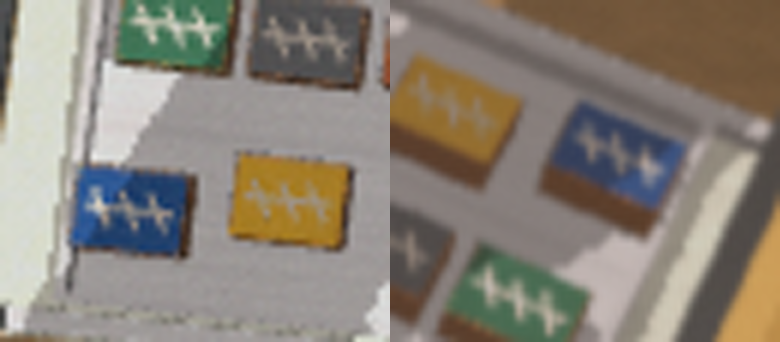

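The block tops are 35 mm high in both views, so blue lies flat on the floor against the wall. The tray holds all five blocks. Next I go behind the handle with the fingers shut.

```bash
python3 -m jog '[[-7,45,0,0,0,0],[-7,45,0,0,0,0],[-7,45,0,0,0,0],[-7,45,0,0,0,0],[-7,45,0,0,0,0],[-7,40,0,0,0,0],[0,0,0,0,0,0],[0,0,0,0,0,0]]' 0
python3 -m jog '[[0,0,-35,0,0.02,0],[0,0,-35,0,0,0],[0,0,-20,0,0,0],[0,0,-5,0,0,0],[0,0,0,0,0,0],[0,0,0,0,0,0]]'
```

```text
t: 31.85
eef_pos: [0.4889, -0.0865, 0.1373]
ee_rot: [3.13, 0.027, 3.057]
force: [0.6, -0.5, 0.4]
width: 0.0007
t: 32.45
eef_pos: [0.4911, -0.0852, 0.0423]
ee_rot: [3.131, 0.013, 3.061]
force: [0.0, 0.1, -0.1]
width: 0.0005
```

```bash
python3 -m jog '[[0,8,-4,0,0,-0.02],[1,8,0,0,0,0],[1,8,0,0,0,0],[1,10,0,0,0,0],[1,10,0,0,0,0],[1,12,0,0,0,0]]'
python3 -m jog '[[1,15,0,0,0,0],[2,15,0,0,0,0],[2,15,0,0,0,0],[1,15,0,0,0,0],[2,15,0,0,0,0],[2,15,0,0,0,0]]'
```

```text
t: 33.05
eef_pos: [0.4983, -0.0272, 0.0426]
ee_rot: [3.13, 0.018, 3.04]
force: [-0.5, -1.9, -1.8]
width: 0.0005
t: 33.65
eef_pos: [0.5069, 0.0694, 0.0427]
ee_rot: [3.132, 0.016, 3.041]
force: [-0.1, -2.8, -0.2]
width: 0.0005
```

```bash
python3 -m jog '[[1,12,0,0,0,0],[1,12,0,0,0,0],[1,10,0,0,0,0],[1,8,0,0,0,0],[0,6,0,0,0,0],[1,6,0,0,0,0]]'
python3 -m jog '[[0,6,0,0,0,0],[1,6,0,0,0,0]]'
```

```text
t: 34.25
eef_pos: [0.5126, 0.129, 0.0427]
ee_rot: [3.133, 0.016, 3.043]
force: [-0.3, -4.7, 0.7]
width: 0.0002
t: 34.45
eef_pos: [0.5137, 0.1415, 0.0427]
ee_rot: [3.133, 0.016, 3.042]
force: [0.4, -2.5, 1.3]
width: 0.0001
```

```bash
for i in 1 2 3 4 5; do python3 -m jog '[[0,5,0,0,0,0],[1,5,0,0,0,0]]' | egrep 'pos|force'; done
```

```text
eef_pos: [0.5147, 0.1521, 0.0428]
force: [-0.2, -4.3, 2.1]
eef_pos: [0.515, 0.1595, 0.0428]
force: [9.9, -38.9, 10.9]
eef_pos: [0.5147, 0.1592, 0.043]
force: [5.4, -29.1, 9.8]
eef_pos: [0.5145, 0.159, 0.0432]
force: [4.8, -26.6, 8.6]
eef_pos: [0.5142, 0.1587, 0.0434]
force: [5.5, -27.4, 7.6]
```

The tray hit its stop at y = 0.159, against 0.16 expected. I'll back off and look.

```bash
python3 -m jog '[[-2,-20,0,0,0,0],[-2,-20,0,0,0,0],[0,0,40,0,0,0],[0,0,45,0,0,0],[0,-45,10,0,0.01,0],[0,-45,0,0,0,0],[0,-45,0,0,0,0],[0,-45,0,0,0,0],[0,-45,0,0,0,0],[0,-45,0,0,0,0],[0,-45,0,0,0,0],[0,-45,0,0,0,0]]' 0
python3 -m jog '[[0,-45,0,0,0,0],[0,-45,0,0,0,0],[0,-45,0,0,0,0],[0,-20,0,0,0,0],[0,0,0,0,0,0]]' 0
python3 -c "
from h import *
T=snap('top','t7.png');S=snap('scene','s7.png')
a=cv2.resize(T[160:280,95:320],(700,373),interpolation=2)
b=cv2.resize(T[155:210,325:390],(260,220),interpolation=2)
c=cv2.resize(S[190:250,235:305],(257,220),interpolation=2)
o=np.zeros((595,700,3),np.uint8);o[:373]=a;o[375:,:260]=b;o[375:,270:527]=c
cv2.imwrite('pics/c7.png',o)
print('grip L4.0 off(325,155); home expected px',w2p('top',(.5362,.3327,.013)),'handle',w2p('top',(.5199,.1766,.063)))"
```

```text
t: 36.65
eef_pos: [0.5142, -0.2476, 0.1455]
ee_rot: [-3.107, 0.007, 3.048]
force: [2.2, 0.5, -0.3]
width: 0.0005
t: 37.15
eef_pos: [0.5146, -0.4138, 0.1455]
ee_rot: [-3.108, 0.015, 3.045]
force: [0.5, 1.1, 0.1]
width: 0.0007
grip L4.0 off(325,155); home expected px [162.4 217.8] handle [219.1 221.8]
```

View pics/c7.png

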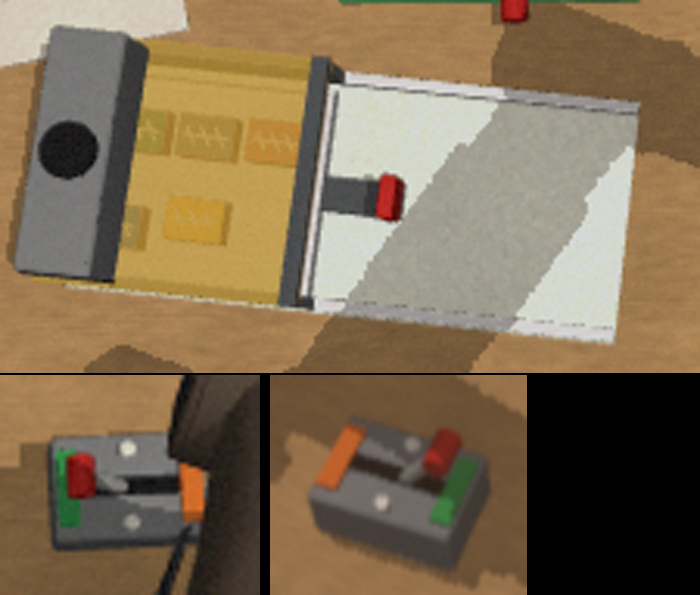

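```bash
python3 -c "
from h import *
P=lambda u,v,z:p2w('top',95+u/3.111,160+v/3.111,z)[:2]
a,b=P(638,103,.02),P(614,342,.02); e=(a+b)/2;n=(a-b)/np.linalg.norm(a-b);d=np.array([-n[1],n[0]])
print('slab end',a,b,'width',np.linalg.norm(a-b),'dir',d)
for nm,q in [('handle top',P(391,197,.063)),('tray rear rim',P(318,195,.027)),('slab/mouth',e+.25*d)]: print(nm,q,'station y',np.round((q-e)@d-.25,4))
G=lambda u,v,z:p2w('top',325+u/4,155+v/4,z)[:2]
print('grip',G(82,101,.0886),'dots',G(128,73,.045),G(132,147,.045))
h=P(391,197,.063);h0=np.array([.4966,-.0426]);print('travel',np.linalg.norm(h-h0))
"
```

```text
slab end [ 0.5983 -0.0269] [ 0.3988 -0.0062] width 0.2005710347981483 dir [0.10320533 0.99466007]
handle top [0.516  0.1726] station y -0.0601
tray rear rim [0.5214 0.2389] station y 0.0064
slab/mouth [0.52435133 0.23211502] station y 0.0
grip [ 0.6196 -0.141 ] dots [ 0.6457 -0.1748] [ 0.5971 -0.1764]
travel 0.21607267295981694
```

```bash
python3 -c "
from h import *
from scipy.optimize import minimize
e=np.array([.4985,-.0166]);d=np.array([.1045,.9945]);n=np.array([d[1],-d[0]])
def hull(cam,x,s):
    pts=[w2p(cam,[*(e+d*(s+.25+j)+n*(x+i)),z]) for i in(-.018,.018) for j in(-.007,.007) for z in(.021,.063)]
    return cv2.convexHull(np.array(pts,np.float32))
for cam,f,r in(('top','raw_t7.png',(205,200,240,245)),('scene','raw_s7.png',(395,165,470,260)),('top','raw_t5.png',(290,205,325,255)),('scene','raw_s5.png',(320,175,365,220))):
    im=cv2.imread('pics/'+f);m=cv2.inRange(cv2.cvtColor(im,cv2.COLOR_BGR2HSV),(0,120,50),(8,255,255))|cv2.inRange(cv2.cvtColor(im,cv2.COLOR_BGR2HSV),(172,120,50),(180,255,255))
    k=np.zeros_like(m);x0,y0,x1,y1=r;k[y0:y1,x0:x1]=m[y0:y1,x0:x1]
    M=cv2.moments(k,True);c=np.array([M['m10'],M['m01']])/max(M['m00'],1)
    def cost(p):
        H=cv2.moments(hull(cam,*p));return float(np.sum((np.array([H['m10'],H['m01']])/H['m00']-c)**2))
    s0=-.055 if '7' in f else -.276
    q=minimize(cost,[0,s0],method='Nelder-Mead',options=dict(xatol=1e-5,fatol=1e-4)).x
    print(cam,f,'px',c.round(1),'area',M['m00'],'model',round(cv2.contourArea(hull(cam,*q)),1),'x,stationy',q.round(4))
"
```

```text
top raw_t7.png px [219.7 223.2] area 108.0 model 124.0 x,stationy [-0.0009 -0.0541]
scene raw_s7.png px [424.4 231. ] area 125.0 model 157.3 x,stationy [-0.0003 -0.0552]
top raw_t5.png px [305.9 231. ] area 84.0 model 85.0 x,stationy [ 0.0007 -0.2749]
scene raw_s5.png px [340.3 195.6] area 160.0 model 180.6 x,stationy [ 0.0027 -0.2751]
```

Both cameras put the handle at station y = -54 and -55 mm, against a nominal -55, so the tray is home. Next is the lever: pinch the ends of its grip at (0.620, -0.140).

```bash
python3 -m jog '[[17,45,0,0.03,0,0.13],[17,45,0,0,0,0],[17,45,0,0,0,0],[17,45,0,0,0,0],[17,45,0,0,0,0],[17,40,0,0,0,0],[0,0,0,0,0,0],[0,0,0,0,0,0],[0,0,0,0,0,0]]' 0.6 15
```

```text
t: 38.15
eef_pos: [0.618, -0.1257, 0.1479]
ee_rot: [3.141, 0.021, -3.09]
force: [0.2, -0.2, 0.1]
width: 0.0522
```

```bash
python3 -m jog '[[1,-14,-10,0,0.02,-0.02],[0,0,0,0,0,0],[0,0,-20,0,0,0],[0,0,-20,0,0,0],[0,0,-14,0,0,0],[0,0,-7,0,0,0],[0,0,0,0,0,0],[0,0,0,0,0,0]]'
```

```text
t: 38.95
eef_pos: [0.6167, -0.1484, 0.0744]
ee_rot: [3.14, -0.001, -3.123]
force: [0.9, 0.1, -0.2]
width: 0.0528
```

```bash
python3 -m jog '[[3,8,-4,0,0,0.01],[0,0,0,0,0,0],[0,0,0,0,0,0]]'
```

```text
t: 39.25
eef_pos: [0.6211, -0.1401, 0.072]
ee_rot: [3.14, 0.002, -3.112]
force: [0.8, -0.2, 0.9]
width: 0.0524
```

```bash
python3 -m jog '[[0,0,-1,0,0,0],[0,0,0,0,0,0],[0,0,0,0,0,0],[0,0,0,0,0,0],[0,0,0,0,0,0]]' 0 15
```

```text
t: 39.75
eef_pos: [0.6206, -0.1396, 0.0718]
ee_rot: [3.14, 0.002, -3.111]
force: [-0.9, 1.3, 0.2]
width: 0.0258
```

```bash
python3 -m jog '[[0,-4,3,0,0,0],[0,-5,2,0,0,0],[0,-5,2,0,0,0],[0,-5,2,0,0,0],[0,-5,1,0,0,0],[0,-5,1,0,0,0],[0,-3,0,0,0,0],[0,0,0,0,0,0]]'
```

```text
t: 40.55
eef_pos: [0.6219, -0.1719, 0.083]
ee_rot: [3.137, 0.004, -3.111]
force: [0.6, 3.9, -2.7]
width: 0.0258
```

```bash
python3 -m jog '[[0,-4,0,0,0,0],[0,0,0,0,0,0]]'; python3 -c "
from h import *
S=snap('scene','s8.png');T=snap('top','t8.png')
o=np.hstack([cv2.resize(S[170:250,230:310],(390,390),interpolation=2),cv2.resize(T[150:215,320:385],(390,390),interpolation=2)]);cv2.imwrite('pics/c8.png',o)"
```

```text
t: 40.75
eef_pos: [0.6221, -0.1764, 0.0832]
ee_rot: [3.137, 0.005, -3.111]
force: [1.2, -0.3, -2.4]
width: 0.0258
```

View pics/c8.png

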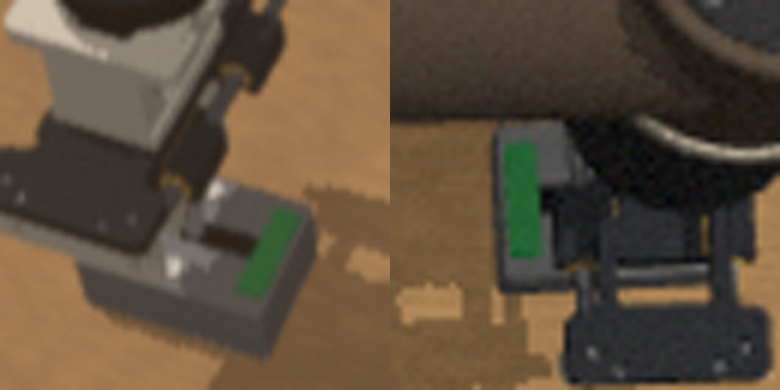

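The lever is upright, with its stem between the white dots, and is still pinched at 25.8 mm. I'll pause for about 2 s, then follow the arc to orange.

```bash
python3 -m jog '[[0,0,0,0,0,0],[0,0,0,0,0,0],[0,0,0,0,0,0],[0,0,0,0,0,0],[0,0,0,0,0,0],[0,0,0,0,0,0],[0,0,0,0,0,0],[0,0,0,0,0,0],[0,0,0,0,0,0],[0,0,0,0,0,0]]'
python3 -m jog '[[0,0,0,0,0,0],[0,0,0,0,0,0],[0,0,0,0,0,0],[0,0,0,0,0,0],[0,0,0,0,0,0],[0,0,0,0,0,0],[0,0,0,0,0,0],[0,0,0,0,0,0],[0,0,0,0,0,0],[0,0,0,0,0,0]]'
python3 -m jog '[[0,-5,0,0,0,0],[0,-5,-1,0,0,0],[0,-5,-1,0,0,0],[0,-5,-2,0,0,0],[0,-5,-2,0,0,0],[0,-5,-3,0,0,0],[0,-4,-2,0,0,0],[0,0,0,0,0,0]]'
```

```text
t: 41.85
eef_pos: [0.6221, -0.1764, 0.0832]
ee_rot: [3.138, 0.005, -3.111]
force: [1.7, 1.7, -2.2]
width: 0.0257
t: 42.85
eef_pos: [0.6221, -0.1764, 0.0832]
ee_rot: [3.138, 0.005, -3.111]
force: [1.9, 1.1, -2.3]
width: 0.0257
t: 43.65
eef_pos: [0.6237, -0.2131, 0.0733]
ee_rot: [3.138, 0.008, -3.11]
force: [0.3, 2.6, 2.4]
width: 0.0258
```

```bash
python3 -m jog '[[0,-3,-2,0,0,0],[0,-2,-1,0,0,0]]';python3 -m jog '[[0,-3,-2,0,0,0],[0,-1,0,0,0,0]]'
```

```text
t: 43.85
eef_pos: [0.6239, -0.2182, 0.07]
ee_rot: [3.138, 0.009, -3.11]
force: [1.1, 10.8, 7.4]
width: 0.0255
t: 44.05
eef_pos: [0.624, -0.2202, 0.0687]
ee_rot: [3.135, 0.009, -3.11]
force: [2.6, 5.4, 0.1]
width: 0.0259
```

```bash
python3 -m jog '[[0,2,0,0,0,0],[0,0,0,0,0,0],[0,0,0,0,0,0],[0,0,0,0,0,0],[0,0,20,0,0,0],[0,0,40,0,0,0],[0,0,40,0,0,0],[-15,-40,0,0,0,0],[-15,-40,0,0,0,0],[-15,-40,0,0,0,0],[-15,-40,0,0,0,0],[-10,-40,0,0,0,0]]' 0.6
python3 -m jog '[[-15,-40,0,0,0,0],[-15,-40,0,0,0,0],[-15,-40,0,0,0,0],[0,0,0,0,0,0],[0,0,0,0,0,0]]'
python3 -c "
from h import *
S=snap('scene','s9.png');T=snap('top','t9.png')
o=np.zeros((590,780,3),np.uint8);o[:390,:390]=cv2.resize(S[170:250,230:310],(390,390),interpolation=2);o[:390,390:]=cv2.resize(T[150:215,320:385],(390,390),interpolation=2)
o[392:,:316]=cv2.resize(T[80:280,95:415],(316,198));o[392:,320:636]=cv2.resize(S[150:350,150:470],(316,198));cv2.imwrite('pics/c9.png',o)"
```

```text
t: 45.25
eef_pos: [0.5485, -0.4227, 0.1708]
ee_rot: [3.139, 0.001, -3.103]
force: [2.4, 0.1, 0.4]
width: 0.0526
t: 45.75
eef_pos: [0.496, -0.5536, 0.1686]
ee_rot: [3.138, -0.002, -3.11]
force: [-0.8, 0.4, 0.3]
width: 0.0527
```

View pics/c9.png

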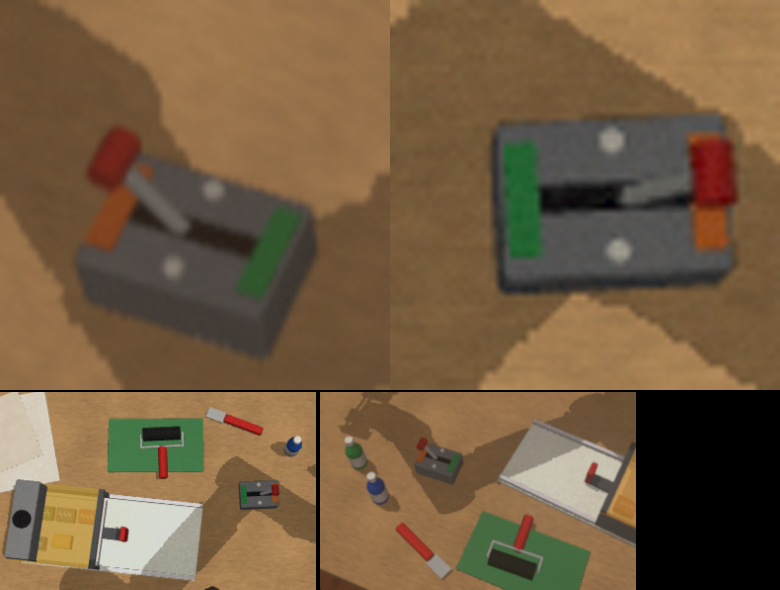

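The lever now lies over the orange mark, with its grip at top pixel (373.8, 178.7). The tray is home and the bottles and roller look unmoved. One numeric check before handing in.

```bash
python3 -c "
from h import *
g=p2w('top',373.8,178.7,.0886);print('grip',g,'expected',(.6226,-.2123))
a=cv2.imread('pics/raw_t0.png');b=cv2.imread('pics/raw_t9.png')
for n,(x0,y0,x1,y1) in dict(brayer=(232,108,300,172),blue=(380,118,406,148),green=(418,143,444,172)).items():
    A=cv2.copyMakeBorder(b[y0:y1,x0:x1],3,3,3,3,cv2.BORDER_REPLICATE);r=cv2.matchTemplate(b[y0-4:y1+4,x0-4:x1+4],a[y0:y1,x0:x1],cv2.TM_CCOEFF_NORMED);_,v,_,l=cv2.minMaxLoc(r);print(n,'shift px',l[0]-4,l[1]-4,round(v,3))
print(workorder.job_done())"
```

```text
grip [ 0.6232 -0.212   0.0886] expected (0.6226, -0.2123)
brayer shift px 0 0 0.995
blue shift px 0 0 0.997
green shift px 0 0 0.997
the job is handed in; nothing more can be done
None
```

I handed the job in at about 46 s on the robot clock. All five blocks are in the tray, the tray is home under the hood, and the lever is on the dryer side.

- **Blocks:** All five were present and lie flat on the tray floor; the purple look-alike stayed where it was. Blue moved about 15 mm after I placed it and ended against the hood-side wall. Two camera views put its top at 35 mm, which means it is flat on the floor, so I left it there.
- **Tray:** I pushed it by the handle until it hit the end stop; contact peaked at about 40 N on the fingertips, then held at 27–29 N. Both cameras put the handle 54–55 mm outside the mouth, where 55 mm is fully home. A rougher reading by eye gave 60 mm, and I trusted the two-camera fit.
- **Lever:** After the tray was home I moved it from green to centre off, held it there for about 2.1 s, then moved it to orange until the stop was felt. The grip was last seen within 1 mm of its expected place on the dryer side.
- **Ink bottles and roller:** The last picture shows no shift of any of them. The arm was clear of everything at hand-in.

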